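# Index the rotary table to its next notch

## Robot

A 6-joint arm with a two-finger parallel gripper is mounted at the origin on the work surface. World frame = base frame: x ahead of the robot, y to its left, z up, the work surface at z = 0. Lengths are in m, angles in rad, forces in N, time in s.
With the tool pointing down it reaches from about 0.3 to 0.95 m from the base axis. Payload 3.1 kg.
Tool frame: the origin (TCP) lies at the very end of the fingers, on their centre line; the grasp point (between the pads) lies 19 mm behind it (manip.grip_depth is the distance from the TCP to the grasp point, in m); z points along the fingers, y is the direction in which the jaws open and shut (so a half turn about z gives the same grasp; the last joint's range is limited). The gripper opens to 85 mm and grips with 20 to 120 N. Pads are 22 mm wide; open, the fingers measure 114 mm over their backs; the gripper's body (76 mm by 85 mm) begins 54 mm behind the grasp point. The pads swing forward as they close: fully open they stand 13 mm farther back than shut.
Start: joints at [-1.373, 0.308, 1.634, -0, 1.2, -0.07], TCP at [0.165, -0.603, 0.231] pointing down, gripper open.
Joint ranges: [-3.06, 3.06], [-0.79, 1.96], [0.05, 2.63], [-1.19, 4.34], [0.05, 2.64], [-2.94, 2.94]. Speed limits (rad/s): [2.79, 2.79, 3.14, 3.14, 3.14, 3.14].

## Interface

Orientations are given as [roll, pitch, yaw] about the fixed x, y, z axes, in that order (R = Rz(yaw) Ry(pitch) Rx(roll)).
In Python, from station import read_state, grab_frame, get_calibration, manip gives the robot as it stands.
- The arm moves only by the tool play_rows, never from a script. Its argument "series" is text: rows parted by semicolons, each of 5 numbers parted by spaces: the shift along the world's x, y, z in cm, then the turn about the world's z in rad, then the finger opening in cm, from 0 to 8.54. In form: tx ty tz yaw hand; .... A call has 1 to 12 rows; each row shifts and turns the commanded pose from where the row before left it; what a row does not reach is not made up. A row lasts 1/12 s, in which the tool goes at most 41.7 mm and 7.16 degrees, less where a joint would pass 70% of its speed; a pose out of reach is approached as far as the arm can. A call is refused whole if a number of a shift passes 4.17 or a number of a turn 0.125, either way. A call with a gripper value outside its range is refused whole. The fingers move at their own pace and stop on an object; the grip force is fixed at half the most. Time passes only in rows, so rows that do not move let the fingers close. It gives the time, the measured TCP pose, the force and the opening at its end, in the units of the state.
- read_state(): the state, without advancing time (a new reading comes with each control period).
- grab_frame(name): name is "scene" or "top" or "wrist"; returns the picture (480x640x3 uint8, red, green, blue); there is no depth.
- get_calibration(name): a dict with "intrinsics" (3x3 intrinsics, pixels), "rvec" (rotation vector, rad) and "tvec" (3), from world to camera coordinates, as OpenCV has them; the wrist camera has in their place "hand_eye" (4x4, takes a point from camera to tool coordinates, whose origin is the TCP and whose axes are the flange's). Camera axes: x right, y down, z forward; pixel columns grow to the right and rows downward; lengths in m; the calibration is good to about 2 mm. A picture is of the moment at which its call begins: read the wrist's pose just before it. get_calibration takes no time and is no camera call.
- manip.hand_in(): hands the job in, once; it reports no verdict.
The state is a dict: "clock": time; "joints": joint angles; "dq": joint speeds; "tau": joint torques, N m; "ee_pos": TCP position; "orientation": TCP orientation; "wrist_force": force on the tool from outside, world axes, zero at the start; "moment": the same for the moment, N m; "grip_width": finger opening in m.
Only numpy, scipy, OpenCV 4.12 (cv2) and the standard library are available. Lean on these libraries where they do the work, as an engineer would, in place of code of your own. Each camera call takes 0.05 s, during which the arm holds its last target. There are 200 camera calls.

## Task

Press the spring plunger of the rotary index table down to unlock it and turn the table counterclockwise (seen from above) to the very next notch, not past it, so that the plunger springs back up and locks there. Leave the hub casting seated on the table and everything lying around where it is; nothing is to be picked up.

Things in the scene. Friction and masses are not known exactly. Their poses are not given: they have to be found in the camera images.
- index_base: Rotary index table, bolted to the bench, does not move; grey square foot 280 x 280 mm, 20 mm thick, under a round body. Origin on the turning axis at bench level, z up. Its steel rim (132 mm radius, upper face 62 mm above the bench) has 12 open notches, one every 30 degrees (0.5236 rad). On top lies the round aluminium turntable, 208 mm in diameter, upper face 82 mm above the bench.
- turntable (a joint): Angle of the turntable in rad, counterclockwise seen from above positive. It starts locked in the notch at 0 (with about 0.02 rad of play to either side); the next notch counterclockwise is at 0.5236 (again with about 0.02 play). Free of the lock it turns with about 2 N of push at the plunger's radius and stays where it is left.
- plunger (a joint): How far the plunger is pressed down, in m: 0 = up, locked in a notch; 0.010 = down against its stop. The lock is free below 0.007. Spring: about 3 N at the start, 7 N at the bottom. Between notches the rim's teeth keep the released plunger down at about 0.007; over a notch, when nothing presses on it, it springs up to 0 by itself and locks the table.
- plunger_top (a point): Centre of the upper face of the plunger's round black head (30 mm in diameter, 8 mm thick); 128 mm from the turning axis, 123 mm above the bench when up. It is pressed straight down and rides round with the turntable.
- housing_top (a point): Centre of the upper face of the plunger's housing, a grey block 36 x 36 mm on an arm at the rim of the turntable, directly below the head. Two of its sides face along the turning direction; the block's upper face is 105 mm above the bench and its sides are free down to 66 mm above the bench, so it can be pushed round from behind by its flat side.
- table_axis (a point): Point on the turning axis, at the turntable's upper face (82 mm above the bench).
- hub: Loose grey hub casting standing on the middle of the turntable over a centre pin: three-lobed flange (58 mm reach from its axis, 14 mm thick) with a 56 mm tube, 48 mm high in all. Origin in the centre of its underside. It rides round with the table.
- stud: Bystander: loose steel stud standing on its 26 mm head on one corner of the table's foot, 40 mm high. Origin in the centre of its underside.
- step_block: Bystander: loose dark steel step block, 30 x 22 x 24 mm, on the opposite corner of the table's foot. Origin in the centre of its underside.
- wrench: Bystander: steel wrench, 200 mm long, lying on the bench to the right of the table. Origin about the middle, bench level.
- oil_bottle: Bystander: white oil bottle, 64 mm in diameter, 170 mm high. Origin in the centre of its underside.
- carton: Bystander: pale carton, 200 x 100 x 75 mm. Origin in the centre of its underside.
- jaw: Bystander: grey vice-jaw casting, 110 x 50 mm, 60 mm high at one end. Origin in the centre of its underside.
- handwheel: Bystander: bare steel handwheel lying flat, 130 mm in diameter, 22 mm high. Origin in the centre of its underside.
Not all that is in view belongs to the job. Leave any yellow look-alike of the hub alone.

How it is judged:
On the way, in this order (a step that is already met when the one before it is completed fails the run):
1. the plunger is pressed down far enough to unlock while the table is still at its first notch (value of joint plunger above 0.0068 m and value of joint turntable below 0.12 rad), for 0.04 s.
2. the table is turned, unlocked, out of the first notch (value of joint turntable above 0.2 rad and value of joint plunger above 0.005 m), for 0.02 s.
At the end, for the whole second after the job is handed in: The turntable rests within 0.04 rad of the next notch counterclockwise (0.5236 rad), the plunger is up to within 2 mm, and the hub casting stands flat on the turntable within 10 mm of its axis (value of joint turntable between 0.4836 and 0.5636 rad and value of joint plunger below 0.002 m and velocity of joint turntable between -0.02 and 0.02 rad/s and height (world z) of hub between 0.075 and 0.09 m and angle between hub's own z axis and vertical below 0.1 rad and horizontal distance between hub and table_axis below 0.01 m); the robot touches nothing.
It fails at once if the table is turned more than 0.2 rad past the next notch (value of joint turntable above 0.7236 rad).
It fails at once if the table is turned the wrong way (more than 0.15 rad clockwise) (value of joint turntable below -0.15 rad).
It fails at once if the hub casting is lifted (10 mm) or tipped (0.25 rad) (height (world z) of hub above 0.092 m or angle between hub's own z axis and vertical above 0.25 rad).
It fails at once if a bystander is shifted or lifted by more than 20 mm (distance of any of stud, step_block, wrench, oil_bottle, carton, jaw, handwheel from where it was at the start of the episode above 0.02 m).
It also fails if it takes over 48 s, if anything falls off the work surface, if the arm or the gripper's body presses on something with over 40 N, if the wrist force passes 120 N, or if a joint passes its speed limit or range.

## Working session

There is one attempt and no reset: what is moved stays moved. The work goes in short steps, Python scripts to look and compute and a tool call to move; the robot and the scene stay as the last step left them, time stands still between calls to the robot, and variables do not carry over. Pictures are saved under pics/ and viewed, about 8 in all and at most 12, crops included, and the job is handed in when it is done.

Besides the shell and the picture viewer there is one more tool, called after "Emit:" by a JSON object that holds its "api" and its "payload". play_rows: Moves the arm, as the interface text tells. Its arguments: {"type":"object","properties":{"series":{"type":"string"}},"required":["series"]}

```bash
mkdir -p pics
python3 - <<'E'
from station import *
import cv2
for n in("scene","top"):
    cv2.imwrite(f"pics/{n}0.png",grab_frame(n)[:,:,::-1])
    c=get_calibration(n);print(n,c)
print(read_state())
E
```

```text
scene {'intrinsics': array([[439.30335183,   0.        , 321.59310152],
       [  0.        , 439.30335183, 233.11548333],
       [  0.        ,   0.        ,   1.        ]]), 'rvec': array([ 1.93659172,  1.02425639, -0.57092575]), 'tvec': array([-0.28076745, -0.15194441,  1.47737887])}
top {'intrinsics': array([[600.85644819,   0.        , 322.78740529],
       [  0.        , 600.85644819, 237.54402224],
       [  0.        ,   0.        ,   1.        ]]), 'rvec': array([ 2.12913807, -2.08411921,  0.23666512]), 'tvec': array([-0.04234894,  0.57590686,  1.67634128])}
{'clock': 0.1, 'joints': array([-1.37271518e+00,  3.08930543e-01,  1.63504858e+00,  8.40140559e-06,
        1.19966559e+00, -6.96943585e-02]), 'dq': array([-0.00098191, -0.00210855, -0.00358731, -0.00194324,  0.00053921,
       -0.00022956]), 'tau': array([-8.20668320e-04, -4.16407478e+01, -2.77645236e+01, -1.55919620e-04,
        3.99717028e-03,  2.49559707e-05]), 'ee_pos': array([ 0.16520249, -0.60201546,  0.23015912]), 'orientation': array([-3.13954612e+00, -1.50705054e-04,  2.67772298e-01]), 'wrist_force': array([1.03457863, 0.28877385, 0.29870235]), 'moment': array([0.01056101, 0.03108781, 0.00431081]), 'grip_width': 0.08537253037043004}
```

View pics/scene0.png

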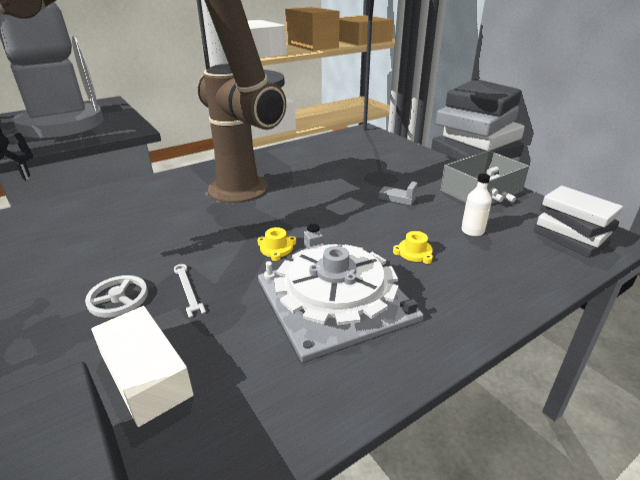

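View pics/top0.png

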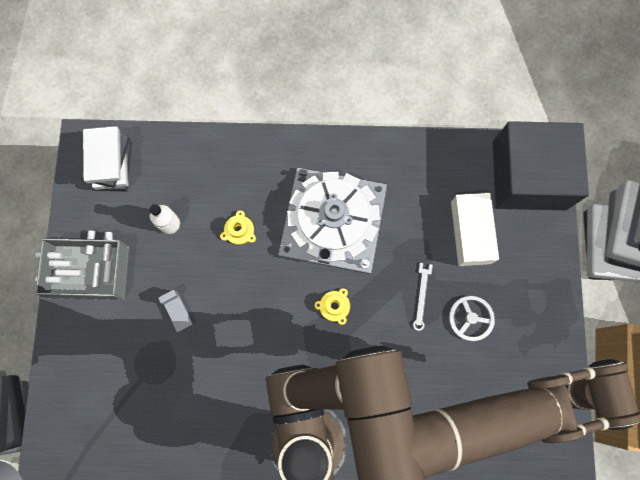

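Scene view: the plunger head is the dark disc at (313,229) on the grey block, hub at (336,262), stud (268,268), step block (408,307). Top view: head at (325,254), hub (334,210), step block (303,175), stud (365,263). 

Dark candidates for the head: the disc at top (325,254), the step block at (303,175), and the foot bolt holes at (288,249) and (378,188). By description it is the disc on the rim. Checking this in a close crop.

```bash
cat > h.py <<'E'
import numpy as np, cv2
from station import *
def P(n):
    c=get_calibration(n);R=cv2.Rodrigues(c["rvec"])[0];return c["intrinsics"],R,c["tvec"]
def ray(n,uv,z):
    K,R,t=P(n);o=-R.T@t;d=R.T@np.linalg.inv(K)@[*uv,1];return o+d*(z-o[2])/d[2]
def tri(a,b):
    M=[]
    for n in("scene","top"):
        K,R,t=P(n);M.append(K@np.c_[R,t])
    X=cv2.triangulatePoints(M[0],M[1],np.array(a,float),np.array(b,float))[:,0];return X[:3]/X[3]
def dark(img,box,thr=45):
    x0,y0,x1,y1=box;m=(img[y0:y1,x0:x1].max(2)<thr).astype(np.uint8)
    n,l,s,c=cv2.connectedComponentsWithStats(m)
    return [(s[i,4],(c[i]+[x0,y0]).round(2),s[i,:4]+[x0,y0,0,0]) for i in range(1,n) if s[i,4]>15]
E
python3 - <<'E'
from h import *
s=cv2.imread("pics/scene0.png");t=cv2.imread("pics/top0.png")
a=cv2.resize(s[215:315,250:350],(500,500),interpolation=2);b=cv2.resize(t[165:275,275:385][:100+10],(500,500),interpolation=2)
cv2.imwrite("pics/crop.png",np.hstack([a,b])[:, :1000][::1] if 0 else cv2.resize(np.hstack([a,b]),(800,400)))
print(dark(s,(300,218,326,250)));print(dark(t,(310,240,340,268)))
for v in (dark(t,(310,240,340,268))):
    print(ray("top",v[1],.123))
# foot: corners via grey square in top
print("axis guess (tube top z .13)",ray("top",(334.5,210.5),.13))
# bright rim mask ellipse
m=(t[165:275,275:385].min(2)>190).astype(np.uint8)
c=max(cv2.findContours(m,0,1)[0],key=cv2.contourArea);e=cv2.minEnclosingCircle(c);print(e)
print(ray("top",np.array(e[0])+[275,165],.062))
E
```

```text
[(np.int32(74), array([312.92, 227.7 ]), array([307, 224,  12,   8]))]
[(np.int32(38), array([324.84, 253.45]), array([321, 250,   8,   8]))]
[ 0.51827127 -0.03659096  0.123     ]
axis guess (tube top z .13) [ 0.64048173 -0.06125265  0.13      ]
((58.5, 53.19230651855469), 47.35451889038086)
[ 0.63565467 -0.06011405  0.062     ]
```

View pics/crop.png

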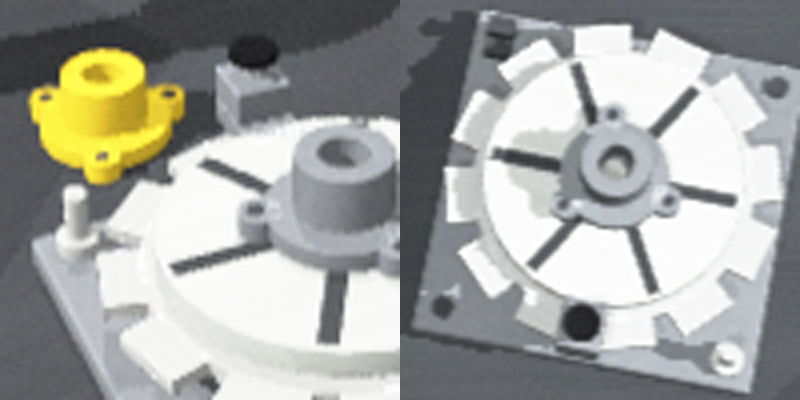

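The crop confirms the choice: the black head on its grey block is at top (325,253.5) and scene (313,227), on the rim, with the stud clear of it. Now a two-view check.

Run:
```python
from h import *
p=tri((312.9,227.0),(325,253.5));print("head",p)
h=tri((336,253.5),(334.5,210.5));print("tube top",h, np.linalg.norm((p-h)[:2]))
# foot corners in top view (crop px -> full), foot top z=.02
for q in [(484,10),(800,75),(752,390),(412,330)]:
    print(ray("top",(275+q[0]*.275-110,165+q[1]*.275),.02).round(4))
```

```text
head [ 0.51881312 -0.03670843  0.12058662]
tube top [ 0.6424198  -0.06040079  0.12514017] 0.12585681894023096
[0.8028 0.0497 0.02  ]
[ 0.7518 -0.2153  0.02  ]
[ 0.4853 -0.176   0.02  ]
[0.5286 0.0999 0.02  ]
```

Head ≈ (0.518,-0.036,0.122), axis ≈ (0.642,-0.061). Their distance of 0.126 against 0.128 is OK, and the foot corners centre on the same axis. The counterclockwise motion there is toward −y. Moving above the head with fingers shut.

Emit:
{"api": "play_rows", "payload": {"series": "1.4 2.3 0 -0.02 0;1.5 2.4 0 -0.02 0;1.5 2.4 0 -0.02 0;1.5 2.4 0 -0.02 0;1.5 2.4 0 -0.02 0;1.5 2.4 0 -0.02 0;1.5 2.4 0 -0.02 0;1.5 2.4 0 -0.02 0;1.5 2.4 0 -0.02 0;1.5 2.4 0 -0.02 0;1.5 2.4 0 -0.02 0;1.5 2.4 0 -0.02 0"}}

```text
clock: 1.1
ee_pos: [0.3446, -0.3142, 0.2309]
orientation: [-3.141, 0.0, 0.027]
wrist_force: [0.4, -0.9, 0.7]
grip_width: -0.0
```

Emit:
{"api": "play_rows", "payload": {"series": "1.5 2.4 0 -0.02 0;1.5 2.4 0 -0.02 0;1.5 2.4 0 -0.02 0;1.5 2.4 0 -0.02 0;1.5 2.4 0 -0.02 0;1.5 2.4 0 -0.02 0;1.5 2.4 0 -0.02 0;1.5 2.4 0 -0.02 0;1.5 2.4 -1 -0.02 0;1.5 2.4 -2 -0.02 0;1.5 2.4 -2 -0.02 0;0.5 0.6 -1 -0.02 0"}}

```text
clock: 2.1
ee_pos: [0.5142, -0.0423, 0.1688]
orientation: [-3.14, 0.003, -0.211]
wrist_force: [0.4, 0.1, 0.1]
grip_width: 0.0002
```

Emit:
{"api": "play_rows", "payload": {"series": "0 0 0 0 0;0 0 0 0 0"}}

```text
clock: 2.27
ee_pos: [0.5134, -0.0454, 0.1703]
orientation: [3.141, 0.003, -0.21]
wrist_force: [0.0, -0.1, 0.6]
grip_width: -0.0
```

Emit:
{"api": "play_rows", "payload": {"series": "0.4 1.0 -0.5 0 0;0 0 -1.5 0 0;0 0 -1.5 0 0;0 0 -0.8 0 0;0 0 0 0 0"}}

```text
clock: 2.68
ee_pos: [0.5169, -0.0359, 0.127]
orientation: [3.141, 0.003, -0.213]
wrist_force: [-0.9, 0.3, -0.2]
grip_width: -0.0003
```

Run:
```python
from h import *
s=grab_frame("scene");t=grab_frame("top")
a=cv2.resize(s[165:285,250:370],(600,600),interpolation=2);b=cv2.resize(t[180:300,265:385],(600,600),interpolation=2)
cv2.imwrite("pics/c2.png",cv2.resize(np.hstack([a,b])[:,:,::-1],(800,400)))
```

```text
(no output)
```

View pics/c2.png

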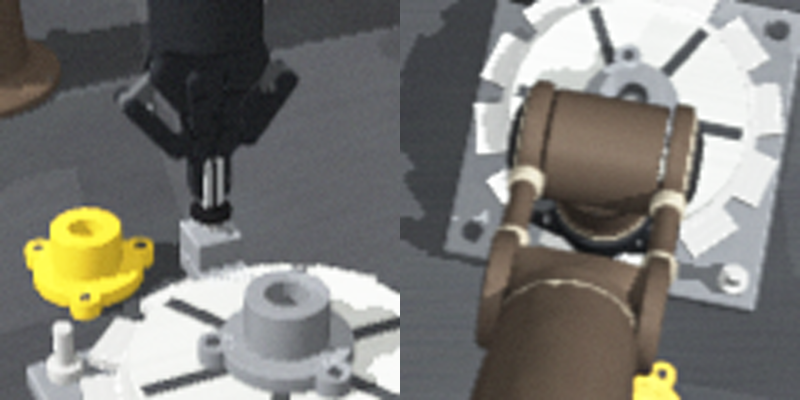

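The scene half of the crop shows the shut fingertips centred just above the black head at crop (210,210), so I press down now.

Emit:
{"api": "play_rows", "payload": {"series": "0 0 -0.4 0 0;0 0 -0.3 0 0;0 0 -0.3 0 0;0 0 0 0 0"}}

```text
clock: 3.12
ee_pos: [0.5195, -0.0361, 0.1189]
orientation: [3.142, -0.003, -0.212]
wrist_force: [0.1, -1.1, 4.0]
grip_width: 0.0002
```

Emit:
{"api": "play_rows", "payload": {"series": "0 0 -0.2 0 0;0 0 -0.1 0 0;0 0 0 0 0"}}

```text
clock: 3.37
ee_pos: [0.5195, -0.0361, 0.1159]
orientation: [3.141, -0.003, -0.212]
wrist_force: [1.9, -1.2, 4.3]
grip_width: 0.0001
```

Emit:
{"api": "play_rows", "payload": {"series": "0 0 -0.2 0 0;0 0 -0.1 0 0;0 0 0 0 0"}}

```text
clock: 3.62
ee_pos: [0.5195, -0.036, 0.1131]
orientation: [3.141, -0.002, -0.212]
wrist_force: [0.2, -0.6, 5.3]
grip_width: -0.0
```

Emit:
{"api": "play_rows", "payload": {"series": "0 0 -0.1 0 0;0 0 0 0 0"}}

```text
clock: 3.78
ee_pos: [0.5196, -0.0361, 0.113]
orientation: [3.141, -0.002, -0.212]
wrist_force: [-0.7, -0.8, 10.1]
grip_width: 0.0001
```

Emit:
{"api": "play_rows", "payload": {"series": "0 0 -0.1 0 0;0 0 0 0 0"}}

```text
clock: 3.95
ee_pos: [0.5196, -0.0361, 0.1129]
orientation: [3.141, -0.002, -0.212]
wrist_force: [-3.1, -0.2, 16.1]
grip_width: 0.0
```

Against the stop at 16 N. Dragging the first 12° round the arc.

Emit:
{"api": "play_rows", "payload": {"series": "-0.06 -0.33 0 0.026 0;-0.05 -0.33 0 0.026 0;-0.04 -0.33 0 0.026 0;-0.04 -0.34 0 0.026 0;-0.03 -0.33 0 0.026 0;-0.02 -0.33 0 0.026 0;-0.01 -0.33 0 0.026 0;0 -0.34 0 0.026 0;0 0 0 0 0"}}

```text
clock: 4.7
ee_pos: [0.5177, -0.0629, 0.1129]
orientation: [3.141, -0.003, -0.003]
wrist_force: [-2.0, -0.6, 15.4]
grip_width: -0.0002
```

Run:
```python
from h import *
s=grab_frame("scene");t=grab_frame("top")
a=cv2.resize(s[165:285,250:370],(600,600),interpolation=2);b=cv2.resize(t[180:300,265:385],(600,600),interpolation=2)
cv2.imwrite("pics/c3.png",cv2.resize(np.hstack([a,b])[:,:,::-1],(800,400)))
```

```text
(no output)
```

View pics/c3.png

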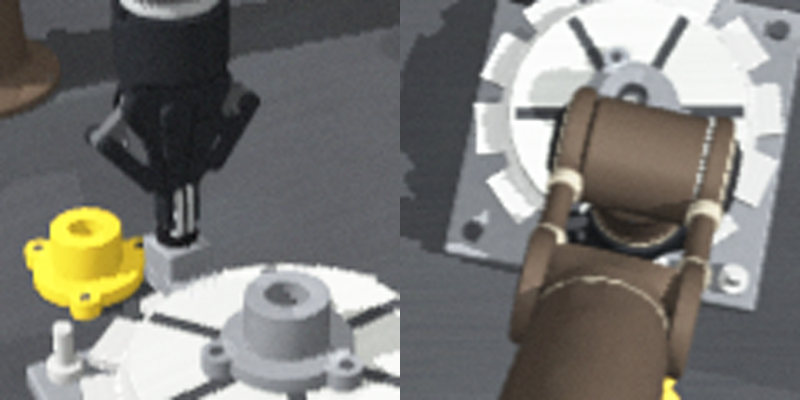

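The table has turned about 12° with the tool (the spokes rotated) and the head is still held down at crop (180,238). Continuing to just short of the notch (28.5°).

Emit:
{"api": "play_rows", "payload": {"series": "0.01 -0.33 0 0.026 0;0.02 -0.33 0 0.026 0;0.03 -0.33 0 0.026 0;0.03 -0.33 0 0.026 0;0.04 -0.33 0 0.026 0;0.05 -0.33 0 0.026 0;0.06 -0.33 0 0.026 0;0.07 -0.33 0 0.026 0;0.08 -0.33 0 0.026 0;0.09 -0.33 0 0.026 0;0.09 -0.32 0 0.026 0;0 0 0 0 0"}}

```text
clock: 5.8
ee_pos: [0.5242, -0.0992, 0.1129]
orientation: [3.139, -0.005, 0.282]
wrist_force: [0.7, -0.6, 12.4]
grip_width: 0.0001
```

Emit:
{"api": "play_rows", "payload": {"series": "0 0 0.2 0 0;0 0 0.3 0 0;0 0 0.5 0 0;0 0 1 0 0;0 0 2 0 0;0 0 0 0 0"}}

```text
clock: 6.3
ee_pos: [0.5229, -0.0988, 0.1529]
orientation: [3.14, -0.003, 0.282]
wrist_force: [0.9, 0.1, 0.7]
grip_width: 0.0002
```

Run:
```python
from h import *
s=grab_frame("scene");t=grab_frame("top")
cv2.imwrite("pics/s4.png",s[:,:,::-1])
a=cv2.resize(s[195:275,250:330],(600,600),interpolation=2);b=cv2.resize(t[180:300,265:385],(600,600),interpolation=2)
cv2.imwrite("pics/c4.png",cv2.resize(np.hstack([a,b])[:,:,::-1],(800,400)))
```

```text
(no output)
```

View pics/c4.png

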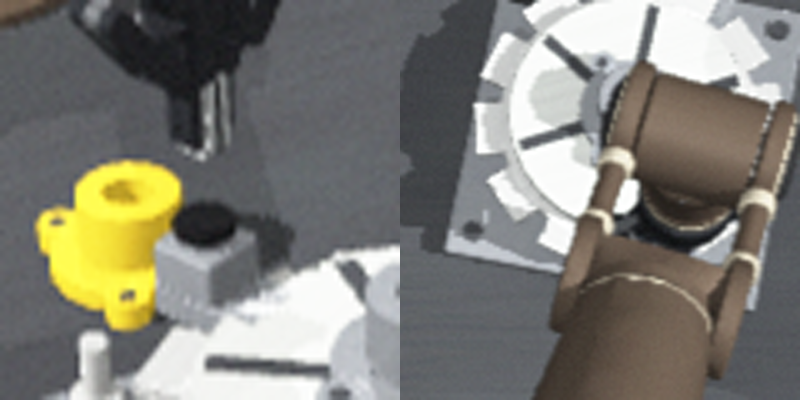

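The fingers are clear. The head at crop (205,222) still sits down on the block, so the table is just short of the notch. I'll push the housing from behind with shut fingers, slowly.

Emit:
{"api": "play_rows", "payload": {"series": "-0.5 2.0 0 0 0;-0.6 2.4 0 0 0;0 0 0 0 0;0 0 -1.5 0 0;0 0 -2 0 0;0 0 -2 0 0;0 0 -1.3 0 0;0 0 0 0 0"}}

```text
clock: 7.07
ee_pos: [0.5065, -0.054, 0.0782]
orientation: [-3.138, 0.008, 0.282]
wrist_force: [-0.4, 0.0, -0.2]
grip_width: -0.0002
```

Emit:
{"api": "play_rows", "payload": {"series": "0.1 -0.3 0 0 0;0.1 -0.3 0 0 0;0.05 -0.2 0 0 0;0 0 0 0 0"}}

```text
clock: 7.4
ee_pos: [0.5144, -0.0634, 0.0835]
orientation: [3.14, -0.002, 0.281]
wrist_force: [-0.3, -0.9, -0.3]
grip_width: 0.0001
```

Run:
```python
from h import *
s=grab_frame("scene")
cv2.imwrite("pics/c5.png",cv2.resize(s[195:275,250:330],(600,600),interpolation=2)[:,:,::-1])
```

```text
(no output)
```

View pics/c5.png

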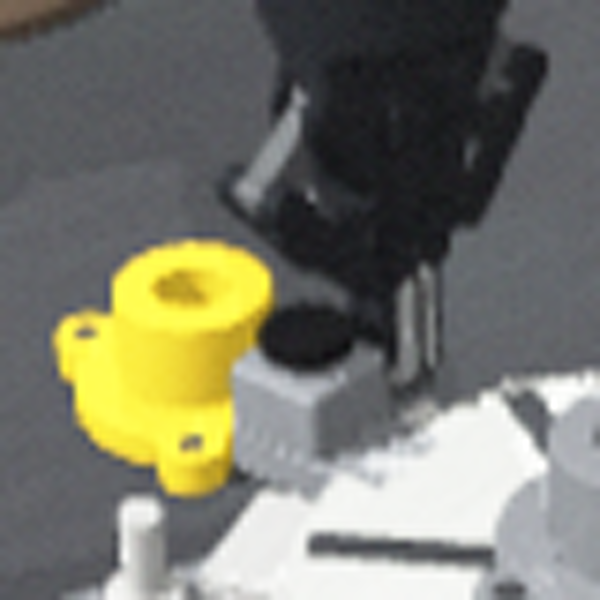

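The fingers sit close behind the block at (390,350), and the knuckle is near head height. I'll raise the tool a little, then push in small steps while watching force.

Emit:
{"api": "play_rows", "payload": {"series": "0 0 0.8 0 0;0.05 -0.2 0 0 0;0.05 -0.2 0 0 0;0 0 0 0 0"}}

```text
clock: 7.78
ee_pos: [0.5146, -0.0669, 0.0909]
orientation: [3.141, -0.001, 0.282]
wrist_force: [-0.1, 0.2, 1.1]
grip_width: 0.0004
```

Emit:
{"api": "play_rows", "payload": {"series": "0.05 -0.15 0 0 0;0 0 0 0 0;0 0 0 0 0"}}

```text
clock: 8.03
ee_pos: [0.5144, -0.0681, 0.0901]
orientation: [-3.141, 0.0, 0.282]
wrist_force: [0.2, 0.3, -0.1]
grip_width: -0.0001
```

Emit:
{"api": "play_rows", "payload": {"series": "0.05 -0.15 0 0 0;0 0 0 0 0;0 0 0 0 0"}}

```text
clock: 8.28
ee_pos: [0.5145, -0.0689, 0.09]
orientation: [-3.14, 0.001, 0.282]
wrist_force: [-0.7, 3.3, 0.6]
grip_width: -0.0004
```

Contact at about 3 N. Continuing in 1.5 mm steps.

Emit:
{"api": "play_rows", "payload": {"series": "0.05 -0.15 0 0 0;0 0 0 0 0;0 0 0 0 0"}}

```text
clock: 8.53
ee_pos: [0.5153, -0.0713, 0.09]
orientation: [3.141, 0.001, 0.282]
wrist_force: [-1.0, 1.0, 0.2]
grip_width: 0.0001
```

Emit:
{"api": "play_rows", "payload": {"series": "0.05 -0.1 0 0 0;0 0 0 0 0;0 0 0 0 0"}}

```text
clock: 8.78
ee_pos: [0.5158, -0.0723, 0.0901]
orientation: [3.141, 0.001, 0.282]
wrist_force: [-1.0, 0.8, 0.0]
grip_width: 0.0001
```

Run:
```python
from h import *
s=grab_frame("scene")
cv2.imwrite("pics/c6.png",cv2.resize(s[195:275,250:330],(600,600),interpolation=2)[:,:,::-1])
```

```text
(no output)
```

View pics/c6.png

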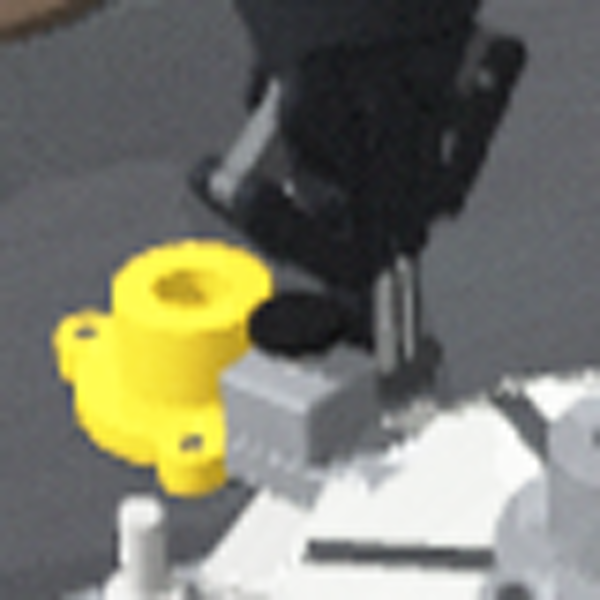

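The head's lower edge now stands about 48 px above the block's corner, against 35 px before, so it seems to have sprung up. To test the lock I'll push 3 mm more in small steps; the force should rise if it is locked.

Emit:
{"api": "play_rows", "payload": {"series": "0.05 -0.15 0 0 0;0 0 0 0 0;0 0 0 0 0"}}

```text
clock: 9.08
ee_pos: [0.5163, -0.0736, 0.0901]
orientation: [-3.141, 0.001, 0.282]
wrist_force: [-1.4, 1.3, -1.1]
grip_width: 0.0
```

Emit:
{"api": "play_rows", "payload": {"series": "0.05 -0.15 0 0 0;0 0 0 0 0;0 0 0 0 0"}}

```text
clock: 9.33
ee_pos: [0.5164, -0.074, 0.0901]
orientation: [-3.139, 0.001, 0.281]
wrist_force: [-2.8, 4.8, 0.4]
grip_width: -0.0002
```

It stops moving and the force climbs to 5.6 N, well above the 2 N a free table needs, so it is locked. Backing off, then up and away for a clear look.

Emit:
{"api": "play_rows", "payload": {"series": "-0.3 0.8 0 0 0;-0.4 1.2 0 0 0;0 0 2 0 0;0 0 3 0 0;0 0 3 0 0;0 0 3 0 0;-1 2 1 0 0;-2 3 0 0 0;-2 3 0 0 0;-2 3 0 0 0;-2 3 0 0 0;-2 3 0 0 0"}}

```text
clock: 10.33
ee_pos: [0.3993, 0.1165, 0.2108]
orientation: [3.141, -0.003, 0.282]
wrist_force: [0.2, -0.0, -0.4]
grip_width: 0.0002
```

Emit:
{"api": "play_rows", "payload": {"series": "-1 3 0 0 0;-1 3 0 0 0;-1 3 0 0 0;-1 3 0 0 0;0 0 0 0 0;0 0 0 0 0;0 0 0 0 0"}}

```text
clock: 10.92
ee_pos: [0.36, 0.2351, 0.2104]
orientation: [3.141, -0.001, 0.283]
wrist_force: [0.4, -0.3, -0.3]
grip_width: 0.0
```

Run:
```python
from h import *
s=grab_frame("scene");t=grab_frame("top")
a=cv2.resize(s[215:315,250:350],(500,500),interpolation=2);b=cv2.resize(t[165:275,275:385],(500,500),interpolation=2)
cv2.imwrite("pics/c7.png",cv2.resize(np.hstack([a,b])[:,:,::-1],(800,400)))
ds=dark(s,(285,222,312,252));dt=dark(t,(335,235,365,268));print(ds,dt)
p=tri(ds[0][1]-[0,.7],dt[0][1]);print(p,ray("top",dt[0][1],.123))
r=ray("top",dt[0][1],.123);a=lambda q:np.arctan2(q[1]+.061,q[0]-.642)%6.283
print("turn",a(r)-a((.51827,-.03659)),np.hypot(r[0]-.642,r[1]+.061))
print("hub",ray("top",(334.5,210.5),.13))
```

```text
[(np.int32(68), array([289.38, 238.21]), array([285, 235,  10,   8]))] [(np.int32(51), array([349.61, 251.65]), array([346, 248,   8,   8]))]
[ 0.52572181 -0.10506167  0.1199487 ] [ 0.52487713 -0.10536299  0.123     ]
turn 0.5566722292553696 0.12524312724024553
hub [ 0.64048173 -0.06125265  0.13      ]
```

View pics/c7.png

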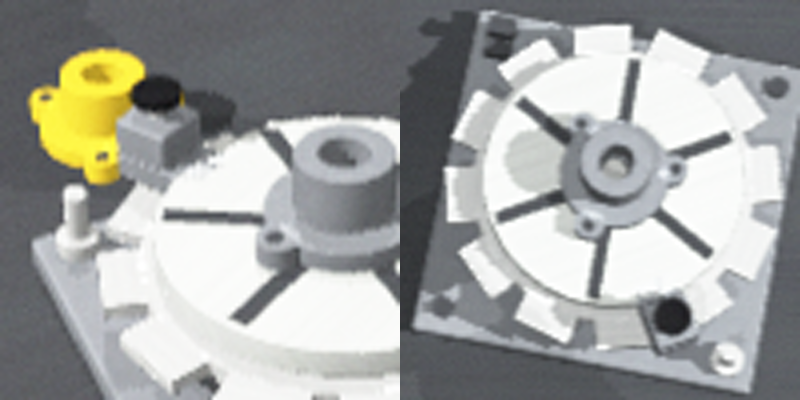

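The head at scene crop (157,92) stands clear above its housing. Hub, stud and step block are unchanged. The turn of 0.557 from a single blob is coarse, so I'll check it with the spokes and an unclipped head mask.

Run:
```python
from h import *
t0=cv2.imread("pics/top0.png");t1=grab_frame("top")[:,:,::-1]
s0=cv2.imread("pics/scene0.png");s1=grab_frame("scene")[:,:,::-1]
v,u=np.mgrid[165:275,275:385];W=np.array([ray("top",q,.082) for q in np.c_[u.ravel(),v.ravel()]])
for c in [(.642,-.061),(.640,-.061),(.644,-.061)]:
    x=W[:,0]-c[0];y=W[:,1]-c[1];r=np.hypot(x,y);th=np.arctan2(y,x);a=[]
    for t in(t0,t1):
        g=t[165:275,275:385].max(2).ravel().astype(float);w=np.clip(170-g,0,None)*((r>.066)&(r<.094)&(g<170))
        a.append(np.angle((w*np.exp(6j*th)).sum())/6)
    print("turn mod 60deg",(a[1]-a[0])%(np.pi/3), np.array(a))
print(dark(s1,(278,222,312,252)),dark(s0,(300,218,326,250)))
d=dark(s1,(278,222,312,252))[0][1];print(tri(d-[0,.7],(349.6,251.6)))
print(read_state()["wrist_force"])
```

```text
Traceback (most recent call last):
  File "h.py", line 6, in ray
    K,R,t=P(n);o=-R.T@t;d=R.T@np.linalg.inv(K)@[*uv,1];return o+d*(z-o[2])/d[2]
          ~^^^
  File "h.py", line 4, in P
    c=get_calibration(n);R=cv2.Rodrigues(c["rvec"])[0];return c["intrinsics"],R,c["tvec"]
ValueError: time passes only in moves, steps and waits
```

```bash
sed -i 's/^def P/from functools import lru_cache\n@lru_cache\ndef P/' h.py
python3 - <<'E'
from h import *
t0=cv2.imread("pics/top0.png");t1=grab_frame("top")[:,:,::-1]
s0=cv2.imread("pics/scene0.png");s1=grab_frame("scene")[:,:,::-1]
v,u=np.mgrid[165:275,275:385];W=np.array([ray("top",q,.082) for q in np.c_[u.ravel(),v.ravel()]])
for c in [(.642,-.061),(.640,-.061),(.644,-.061)]:
    x=W[:,0]-c[0];y=W[:,1]-c[1];r=np.hypot(x,y);th=np.arctan2(y,x);a=[]
    for t in(t0,t1):
        g=t[165:275,275:385].max(2).ravel().astype(float);w=np.clip(170-g,0,None)*((r>.066)&(r<.094)&(g<170))
        a.append(np.angle((w*np.exp(6j*th)).sum())/6)
    print("turn mod 60deg",(a[1]-a[0])%(np.pi/3), np.array(a))
print(dark(s1,(278,222,312,252)),dark(s0,(300,218,326,250)))
d=dark(s1,(278,222,312,252))[0][1];print(tri(d-[0,.7],(349.6,251.6)))
print(read_state()["wrist_force"])
E
```

```text
turn mod 60deg 0.5545559478835195 [ 0.33649249 -0.15614912]
turn mod 60deg 0.5567011425214627 [ 0.33380629 -0.15669012]
turn mod 60deg 0.551909544268245 [ 0.33947879 -0.15580922]
[(np.int32(74), array([289.15, 238.23]), array([284, 235,  11,   8]))] [(np.int32(74), array([312.92, 227.7 ]), array([307, 224,  12,   8]))]
[ 0.5257495  -0.10521809  0.12001968]
[-0.61350535  0.20468408 -0.35225606]
```

Both measures give about 0.555 for the turn and show the head up at z 0.120, the same as at the start. That is at the far end of the play, close to the 0.5636 limit. Time is ample, so I'll nudge the locked housing back about 2 mm from its front side, with fingers at z ≈ 0.09 and the stud top at 0.06.

Emit:
{"api": "play_rows", "payload": {"series": "1.4 -2.9 0 0.02 0;1.4 -2.9 0 0.02 0;1.4 -2.9 0 0.02 0;1.4 -2.9 0 0.02 0;1.4 -3 0 0 0;1.4 -3 0 0 0;1.4 -3 0 0 0;1.4 -3 0 0 0;1.4 -3 0 0 0;1.4 -3 0 0 0;1.4 -3 0 0 0;1.4 -3 0 0 0"}}

```text
clock: 12.22
ee_pos: [0.5283, -0.1235, 0.2102]
orientation: [-3.142, -0.0, 0.36]
wrist_force: [-0.4, 0.3, 0.1]
grip_width: 0.0003
```

Emit:
{"api": "play_rows", "payload": {"series": "1.6 -2.5 0 0 0;0 0 0 0 0;0 0 -3 0 0;0 0 -3 0 0;0 0 -3 0 0;0 0 -2 0 0;0 0 -1 0 0;0 0 0 0 0;0 0 0 0 0"}}

```text
clock: 12.97
ee_pos: [0.544, -0.1461, 0.0904]
orientation: [-3.141, 0.0, 0.361]
wrist_force: [0.7, -0.3, 1.3]
grip_width: 0.0004
```

Emit:
{"api": "play_rows", "payload": {"series": "-0.12 0.31 0 0 0;-0.12 0.31 0 0 0;-0.12 0.32 0 0 0;0 0 0 0 0"}}

```text
clock: 13.3
ee_pos: [0.5409, -0.1361, 0.0915]
orientation: [3.141, -0.001, 0.362]
wrist_force: [-0.1, -1.0, 0.3]
grip_width: -0.0001
```

Emit:
{"api": "play_rows", "payload": {"series": "-0.04 0.1 0 0 0;0 0 0 0 0;0 0 0 0 0"}}

```text
clock: 13.55
ee_pos: [0.5402, -0.1356, 0.0905]
orientation: [3.141, -0.0, 0.362]
wrist_force: [-0.0, -0.2, 0.5]
grip_width: 0.0001
```

Emit:
{"api": "play_rows", "payload": {"series": "-0.04 0.1 0 0 0;0 0 0 0 0;0 0 0 0 0"}}

```text
clock: 13.8
ee_pos: [0.5396, -0.1347, 0.0902]
orientation: [-3.141, 0.0, 0.362]
wrist_force: [-1.3, 0.0, -0.1]
grip_width: -0.0
```

Emit:
{"api": "play_rows", "payload": {"series": "-0.04 0.1 0 0 0;0 0 0 0 0;0 0 0 0 0"}}

```text
clock: 14.05
ee_pos: [0.5392, -0.1336, 0.0902]
orientation: [-3.141, 0.0, 0.362]
wrist_force: [0.2, -0.4, 0.3]
grip_width: -0.0
```

Emit:
{"api": "play_rows", "payload": {"series": "-0.04 0.1 0 0 0;0 0 0 0 0;0 0 0 0 0"}}

```text
clock: 14.3
ee_pos: [0.5389, -0.1327, 0.0903]
orientation: [3.141, -0.0, 0.362]
wrist_force: [0.3, -1.0, 0.5]
grip_width: -0.0001
```

Emit:
{"api": "play_rows", "payload": {"series": "-0.04 0.1 0 0 0;0 0 0 0 0;0 0 0 0 0"}}

```text
clock: 14.55
ee_pos: [0.5384, -0.1318, 0.0903]
orientation: [3.141, 0.0, 0.362]
wrist_force: [0.2, -1.7, -0.5]
grip_width: -0.0003
```

Emit:
{"api": "play_rows", "payload": {"series": "-0.04 0.1 0 0 0;0 0 0 0 0;0 0 0 0 0"}}

```text
clock: 14.8
ee_pos: [0.5379, -0.1306, 0.0903]
orientation: [-3.141, 0.0, 0.362]
wrist_force: [-0.1, -1.7, -0.3]
grip_width: 0.0001
```

About 2 mm of yielding travel at 1.7 N. Backing off and checking again.

Emit:
{"api": "play_rows", "payload": {"series": "0.3 -0.8 0 0 0;0.3 -0.8 0 0 0;0 0 2 0 0;0 0 3 0 0;0 0 4 0 0;0 0 3 0 0;-2 3 0 0 0;-2 3 0 0 0;-2 3 0 0 0;-2 3 0 0 0;-2 3 0 0 0;-2 3 0 0 0"}}

```text
clock: 15.8
ee_pos: [0.4235, 0.0342, 0.2106]
orientation: [-3.141, -0.001, 0.36]
wrist_force: [1.3, 1.1, 0.6]
grip_width: -0.0
```

Emit:
{"api": "play_rows", "payload": {"series": "-1.5 3 0 0 0;-1.5 3 0 0 0;-1 3 0 0 0;-1 3 0 0 0;-1 3 0 0 0;-1 3 0 0 0;0 3 0 0 0;0 0 0 0 0;0 0 0 0 0;0 0 0 0 0"}}

```text
clock: 16.63
ee_pos: [0.3542, 0.243, 0.2102]
orientation: [3.141, 0.001, 0.362]
wrist_force: [0.4, -0.5, 0.1]
grip_width: 0.0003
```

Run:
```python
from h import *
t0=cv2.imread("pics/top0.png");t1=grab_frame("top")[:,:,::-1]
s1=grab_frame("scene")[:,:,::-1]
v,u=np.mgrid[165:275,275:385];W=np.array([ray("top",q,.082) for q in np.c_[u.ravel(),v.ravel()]])
c=(.642,-.061)
x=W[:,0]-c[0];y=W[:,1]-c[1];r=np.hypot(x,y);th=np.arctan2(y,x);a=[]
for t in(t0,t1):
    g=t[165:275,275:385].max(2).ravel().astype(float);w=np.clip(170-g,0,None)*((r>.066)&(r<.094)&(g<170))
    a.append(np.angle((w*np.exp(6j*th)).sum())/6)
print("turn mod 60deg",(a[1]-a[0])%(np.pi/3))
d=dark(s1,(278,222,312,252));e=dark(t1,(335,235,365,268));print(d,e,tri(d[0][1]-[0,.7],e[0][1]))
a=cv2.resize(s1[215:315,250:350],(500,500),interpolation=2);b=cv2.resize(t1[165:275,275:385],(500,500),interpolation=2)
cv2.imwrite("pics/c8.png",cv2.resize(np.hstack([a,b]),(800,400)))
print(read_state()["ee_pos"],read_state()["wrist_force"])
```

```text
turn mod 60deg 0.5347429198206551
[(np.int32(79), array([289.75, 237.57]), array([284, 234,  12,   8]))] [(np.int32(56), array([348.5 , 251.84]), array([345, 248,   8,   9]))] [ 0.52479668 -0.1024137   0.12034075]
[0.35425399 0.24230904 0.21009506] [-0.36391708 -0.17645856  0.02977801]
```

View pics/c8.png

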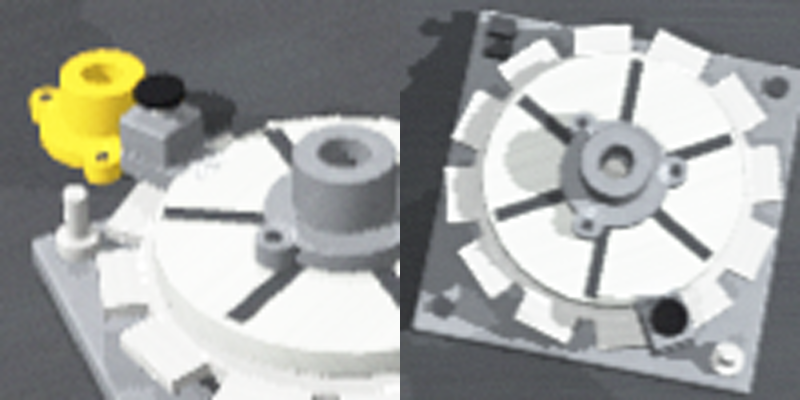

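The turn now reads 0.535, near mid-play. The head is up at z 0.120, the same as at the start. The hub is seated, and the stud, step block and yellow look-alike have not moved. Handing in.

```bash
python3 -c "
from station import manip
print(manip.hand_in())"
```

```text
the job is handed in; nothing more can be done
None
```

The table is turned counterclockwise to the next notch, the plunger is back up and locked there, and the job is handed in; no verdict came back.

**What I did:**
- I pressed the plunger head to its stop with shut fingers and dragged it about 28° round the arc.
- I released it, then pushed the housing from behind until the plunger sprang up. It then held at 5.6 N, well above the roughly 2 N that turns a free table.
- That left the table at about 0.555 rad by the spokes, near the 0.5636 limit. I nudged it back about 2 mm within the lock's play.

**Last checks:**
- **Turn:** the spokes read 0.535 rad, against a target of 0.5236 ± 0.04.
- **Plunger:** the head's height measured 0.120 m, the same as at the start (0.1206), so it is up.
- **Surroundings:** the hub looks seated, and the stud, step block and nearby yellow look-alike look unmoved. I did not look again at the other bystanders, but the arm stayed well clear of them.
- **Robot:** the arm is clear of everything, at about 16.7 s of the 48 s allowed.

**Disagreements:** before the nudge, both angle measures (0.555 and 0.557) came out about 0.01 above the 0.5436 that the stated play allows. I put that down to measuring bias or the table's starting position within its play. The measured plunger radius was 125–126 mm against the stated 128 mm, within calibration error.

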